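Walk a fresh plaster cast up to the dryer stop and bolt it in

TASK

Bring the fresh plaster cast on its pallet board up to the dryer until the board's far edge is flush along the wooden stop rail, then slide the bolt fully in behind the board. The plaster is still soft: never push on the board or cast with more than 19 N, and do not swing it far round; a straight shove would need more than that, so creep it forward by pushing its two near corners gently in turn. Leave the other things on the bench alone.

Things in the scene. Friction and masses are not known exactly. Their poses are not given: they have to be found in the camera images.
- cast: Plaster block mould (90 x 170 x 40 mm) on a plywood board, one rigid piece, 2.35 kg. Origin on the bench under the board's centre; x towards the stop, y left, z up. Board 160 (x) by 280 mm (y), heights 14 to 38 mm, slippery edges, on four 20 mm rubber feet at x +-25, y +-60 mm. Plaster: x -35 to +55, y +-85, top at 78 mm. Starts 40-65 mm short of the stop, turned up to 0.2 rad. Spoiled if turned over 0.5 rad
- near_left (a point): Near left corner of the board, mid-thickness (cast frame -80, 140, 26 mm). A forward push on the near edge about 20 mm in from a near corner takes 8 to 13 N and turns the board about a point near the feet on the other side, so the middle gains about 35 % of the corner's advance
- near_right (a point): Near right corner of the board, mid-thickness (cast frame -80, -140, 26 mm); behaves like the left one. Sliding the board straight forward, by pushing at the middle of the near edge, takes 21 to 25 N, more than the 19 N allowed
- far_left (a point): Left end of the board's far edge, at mid-thickness (cast frame x = 80, y = 140, z = 26 mm)
- far_right (a point): Right end of the board's far edge, at mid-thickness (cast frame x = 80, y = -140, z = 26 mm)
- station: Fixed dryer station. Origin on the bench, middle of the near face of its wooden stop rail (360 mm long, 45 mm high); x away from the robot, square to the rail, y left along it, z up. Two steel bolt brackets, 39 mm high, stand at left: centres x = -171, y = 215 and 365 mm, from y = 192 mm on. Board home: its centre at x = -80 mm, near edge x = -160 mm, its middle within 30 mm of y = 0
- bolt (a joint): Travel of the steel slide bolt (12 mm across, axis 26 mm above the bench at station x = -171 mm), in m: 0 drawn back, 0.100 fully in. Moves to the station's -y, stays where left, friction about 2.5 N. Inner tip at y = 192 mm drawn back, 92 mm fully in: behind the near left corner with 5 mm play if the board is home. Starts at 0 to 0.015
- bolt_knob (a point): Middle of the upright knob on the bolt: a stem 14 mm across with a 22 mm head, top 83 mm above the bench; this point is 71 mm above the bench, at station x = -171 mm and y = 314 mm less the bolt's travel. Push the knob sideways or pinch it from above
- mug: White ceramic mug, 80 mm across, 90 mm high, right of the board; origin at its foot; to be left alone
- paint_jar: Glass jar with white cap, 52 mm across, 60 mm high; origin at its foot; to be left alone
- wine_bottle: Green glass bottle 74 mm across, 220 mm high; origin at its foot; to be left alone
- tape_measure: Grey tape measure 60 x 30 x 55 mm; origin at its foot; to be left alone
- spatula: Spatula lying on the bench; origin at its underside; to be left alone

How it is judged:
On the way, in this order (a step that is already met when the one before it is completed fails the run):
1. the board is flush against the stop rail (x of each of far_left, far_right in the frame of station above -0.004 m), for 0.3 s.
2. the bolt is in behind the board (value of joint bolt above 0.094 m), for 0.2 s.
At the end, for the whole second after the job is handed in: Both ends of the board's far edge are within 5 mm of the stop rail (4 mm when first seated), the board's middle is within 30 mm of the rail's middle, the board lies flat and still, and the bolt is in by at least 94 of its 100 mm (x of each of far_left, far_right in the frame of station above -0.005 m and y of cast in the frame of station between -0.03 and 0.03 m and value of joint bolt above 0.094 m and angle between cast's own z axis and vertical below 0.05 rad and linear speed of cast below 0.01 m/s); the robot touches nothing.
It fails at once if the robot pushes on the cast or its board with more than 19 N (contact force between any of the fingers, the arm and cast above 19 N).
It fails at once if the cast is swung more than 0.5 rad from the station's direction (angle between the x axis of cast and the x axis of station, either way round above 0.5 rad).
It fails at once if the cast is tipped (angle between cast's own z axis and vertical above 0.12 rad).
It fails at once if another thing on the bench is moved by more than 20 mm (distance of any of mug, paint_jar, wine_bottle, tape_measure, spatula from where it was at the start of the episode above 0.02 m).
It also fails if it takes over 72 s, if anything falls off the work surface, if the arm or the gripper's body presses on something with over 40 N, if the wrist force passes 120 N, or if a joint passes its speed limit or range.

ROBOT

A 6-joint arm with a two-finger parallel gripper is mounted at the origin on the work surface. World frame = base frame: x ahead of the robot, y to its left, z up, the work surface at z = 0. Lengths are in m, angles in rad, forces in N, time in s.
With the tool pointing down it reaches from about 0.25 to 0.725 m from the base axis. Payload 4 kg.
Tool frame: the origin (TCP) lies between the finger pads; the fingertips stand 8 mm ahead of it and the grasp point (between the pads) lies 11 mm behind it; z points along the fingers, y is the direction in which the jaws open and shut (so a half turn about z gives the same grasp; the last joint's range is limited). The gripper opens to 85 mm and grips with 20 to 120 N. Pads are 22 mm wide; open, the fingers measure 114 mm over their backs; the gripper's body (76 mm by 85 mm) begins 54 mm behind the grasp point. The pads swing forward as they close: fully open they stand 13 mm farther back than shut.
Start: joints at [-1.321, 0.241, 0.005, 1.335, 0, 1.571], TCP at [0.124, -0.484, 0.239] pointing down, gripper open.
Joint ranges: [-2.72, 2.72], [-1.05, 1.87], [-1.09, 1.28], [-1.99, 2.15], [-1.42, 1.44], [-3.14, 3.14]. Speed limits (rad/s): [2.79, 2.79, 3.14, 3.14, 3.14, 3.14].

INTERFACE

Orientations are given as a unit quaternion [x, y, z, w].
In Python, from workcell import * gives the robot as it stands.
- The arm moves only by the tool send_rows, never from a script. Its argument "increments" is a list that holds one entry, the list of rows, each a list of 6 numbers: the shift along the tool's x, y, z in units of 50 mm (1.0 is 50 mm), then the turn, a rotation vector about the tool's x, y, z in units of 10 degrees (1.0 is 10 degrees). In form: [[[x, y, z, ax, ay, az], ...]]. A call has 1 to 8 rows; each row shifts and turns the commanded pose from where the row before left it, along the tool's axes as they then stand; what a row does not reach is not made up. A row lasts 1/8 s, in which the tool goes at most 62.5 mm and 10.7 degrees, less where a joint would pass 70% of its speed; a pose out of reach is approached as far as the arm can. A call with a number of a shift or a turn outside -1 to 1 is refused whole. A call with a gripper value outside its range is refused whole. "grip" is the closure, from 0 (fully open) to 1 (shut), set as the call begins (left out, the last holds). The fingers move at their own pace and stop on an object; the grip force is fixed at half the most. Time passes only in rows, so rows that do not move let the fingers close. It gives the time, the measured TCP pose, the force and the opening at its end, in the units of the state.
- get_obs(): the state, without advancing time (a new reading comes with each control period).
- camera(name): name is "side" or "top" or "wrist"; returns a dict with "color" (400x640x3 uint8, red, green, blue), "z_map" (400x640 float32, m along the optical axis (not along the pixel's ray), 0 where there is no reading), "intrinsics" (3x3 intrinsics, pixels), "pose" (4x4, takes a point from camera to world coordinates); the wrist camera has in their place "mount" (4x4, takes a point from camera to tool coordinates, whose origin is the TCP and whose axes are the flange's). Camera axes: x right, y down, z forward; pixel columns grow to the right and rows downward; lengths in m; the calibration is good to about 2 mm. A picture is of the moment at which its call begins: read the wrist's pose just before it.
- job_done(): hands the job in, once; it reports no verdict.
The state is a dict: "clock": time; "joint_pos": joint angles; "joint_vel": joint speeds; "tau": joint torques, N m; "eef_pos": TCP position; "tool_rot": TCP orientation; "ft_force": force on the tool from outside, world axes, zero at the start; "ft_torque": the same for the moment, N m; "grip_width": finger opening in m.
Only numpy, scipy, OpenCV 4.12 (cv2) and the standard library are available. Lean on these libraries where they do the work, as an engineer would, in place of code of your own. Each camera call takes 0.05 s, during which the arm holds its last target.

## Working session

There is one attempt and no reset: what is moved stays moved. The work goes in short steps, Python scripts to look and compute and a tool call to move; the robot and the scene stay as the last step left them, time stands still between calls to the robot, and variables do not carry over. Pictures are saved under pics/ and viewed, and the job is handed in when it is done.

Besides the shell and the picture viewer there is one more tool, called after "Emit:" as name(argument=value, ...) on one line, values as JSON. send_rows: Moves the arm, as the interface text tells. Its arguments: {"type":"object","properties":{"increments":{"type":"array"},"grip":{"type":"number"}},"required":["increments"]}

```bash
ls; mkdir -p pics; python3 - <<'E'
from workcell import *
import cv2,numpy as np
o=get_obs()
for k,v in o.items(): print(k,np.round(v,4))
for n in ["top","side"]:
    c=camera(n); cv2.imwrite(f"pics/{n}0.png",c["color"][:,:,::-1]); print(n,c["intrinsics"],c["pose"])
    np.savez(f"{n}0.npz",**c)
E
```

```text
pics
clock 0.0
joint_pos [-1.321   0.2415  0.0037  1.3352 -0.      1.5708]
joint_vel [ 0.0016 -0.0009 -0.0006 -0.0014  0.0007 -0.0015]
tau [-1.10000e-03 -3.72314e+01  2.52410e+01  1.67000e-02 -0.00000e+00
  0.00000e+00]
eef_pos [ 0.1234 -0.4839  0.2384]
tool_rot [ 9.922e-01  1.246e-01 -1.000e-04 -1.000e-03]
ft_force [-0.1058 -0.256   0.3478]
ft_torque [0.0014 0.0274 0.0332]
grip_width 0.0855
top [[372.26735842   0.         314.76466568]
 [  0.         372.26735842 201.12626014]
 [  0.           0.           1.        ]] [[-0.00621339 -0.99891118  0.04623693  0.52910361]
 [-0.9996505   0.00739284  0.02538166 -0.01866746]
 [-0.02569585 -0.04606306 -0.99860799  1.09430291]
 [ 0.          0.          0.          1.        ]]
side [[383.16380823   0.         320.23919275]
 [  0.         383.16380823 196.8940674 ]
 [  0.           0.           1.        ]] [[-0.88956907 -0.35423045  0.2884227   0.27791943]
 [-0.45673895  0.67935148 -0.57434406  0.60374497]
 [ 0.00750977 -0.6426526  -0.76612091  0.87902078]
 [ 0.          0.          0.          1.        ]]
```

View pics/top0.png

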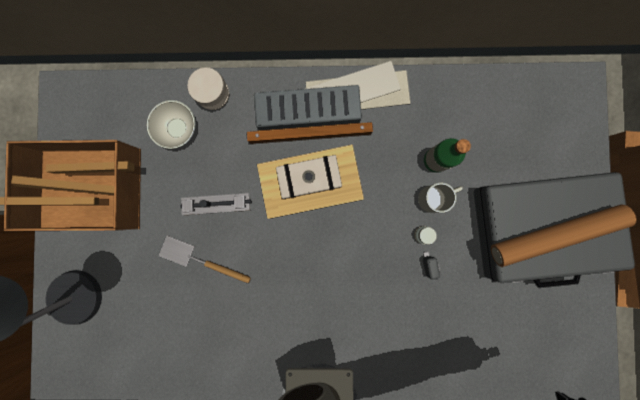

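View pics/side0.png

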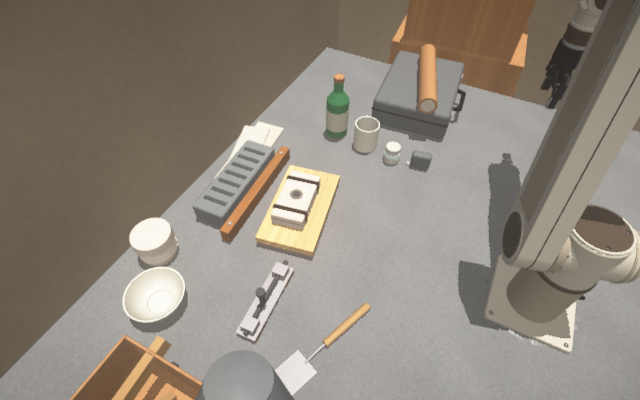

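The top view shows the board with corners near (258,163), (354,147), (363,199) and (268,217). The rail runs from (248,138) to (372,128). The bolt unit is at (182–250, 203) with its knob near (205,203). The tool hangs out of view at lower right. Next I'll measure these.

```bash
cat > h.py <<'E'
import cv2,numpy as np
def ray(c,uv,z):
    K=c["intrinsics"];P=c["pose"];uv=np.atleast_2d(np.float64(uv))
    d=np.c_[(uv[:,0]-K[0,2])/K[0,0],(uv[:,1]-K[1,2])/K[1,1],np.ones(len(uv))]@P[:3,:3].T
    t=(z-P[2,3])/d[:,2]
    return P[:3,3]+d*t[:,None]
def big(m):
    cs,_=cv2.findContours(m.astype(np.uint8),cv2.RETR_EXTERNAL,cv2.CHAIN_APPROX_NONE)
    return max(cs,key=cv2.contourArea)
def cloud(c):
    K=c["intrinsics"];P=c["pose"];Z=c["z_map"];v,u=np.mgrid[0:400,0:640]
    p=np.stack([(u-K[0,2])/K[0,0]*Z,(v-K[1,2])/K[1,1]*Z,Z],-1)
    return p@P[:3,:3].T+P[:3,3]
E
python3 - <<'E'
from h import *
c=dict(np.load("top0.npz"));im=c["color"]
hsv=cv2.cvtColor(im,cv2.COLOR_RGB2HSV)
for p in [(262,180),(350,160),(300,135),(355,128),(205,203),(215,213),(240,204),(305,180)]: print(p,hsv[p[1],p[0]],np.round(cloud(c)[p[1],p[0]],4))
big_=cv2.resize(im[110:230,170:390],None,fx=3.6,fy=3.6,interpolation=cv2.INTER_CUBIC)
cv2.imwrite("pics/topcrop.png",big_[:,:,::-1])
s=dict(np.load("side0.npz"))["color"]
cv2.imwrite("pics/sidecrop.png",cv2.resize(s[130:350,190:350],None,fx=2.7,fy=2.7,interpolation=cv2.INTER_CUBIC)[:,:,::-1])
E
```

```text
(262, 180) [ 23 109 197] [0.6399 0.1592 0.0351]
(350, 160) [ 22 112 194] [ 0.6946 -0.093   0.0378]
(300, 135) [ 14 178 136] [0.7674 0.0492 0.0412]
(355, 128) [ 14 176 133] [ 0.785  -0.1077  0.044 ]
(205, 203) [110  13  58] [0.5731 0.3083 0.0819]
(215, 213) [30  5 95] [ 0.5468  0.305  -0.001 ]
(240, 204) [ 10  10 155] [0.5713 0.2213 0.0402]
(305, 180) [25 31 98] [0.6348 0.0338 0.0741]
```

View pics/topcrop.png

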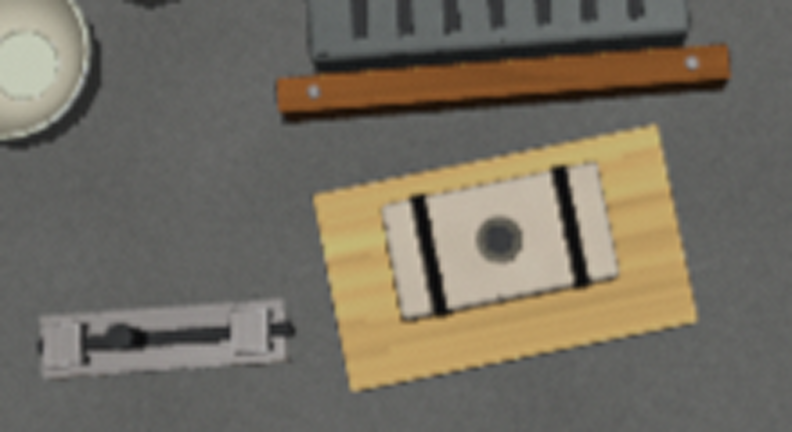

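View pics/sidecrop.png

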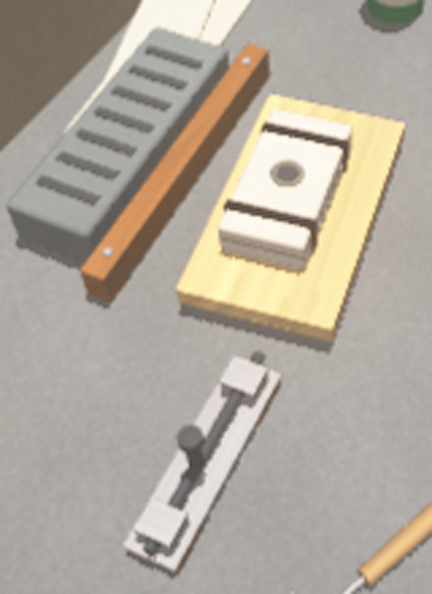

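```bash
cat >> h.py <<'E'
def line_fit(p):
    vx,vy,x0,y0=cv2.fitLine(p.astype(np.float32),cv2.DIST_HUBER,0,0.001,0.001).ravel(); return np.array([vx,vy]),np.array([x0,y0])
def boardcorners(c):
    hsv=cv2.cvtColor(c["color"],cv2.COLOR_RGB2HSV);P=cloud(c)
    m=(hsv[...,0]>17)&(hsv[...,0]<30)&(hsv[...,1]>70)&(hsv[...,2]>140)
    m[:, :150]=0;m[:,450:]=0; m[:110]=0;m[260:]=0
    k=big(m).reshape(-1,2)
    return cv2.minAreaRect(ray(c,k,0.038)[:,:2].astype(np.float32)),m
def rep(n,r):
    b=cv2.boxPoints(r); print(n,"ctr",np.round(r[0],4),"size",np.round(r[1],4),"\n",np.round(b,4))
E
python3 - <<'E'
from h import *
c=dict(np.load("top0.npz"))
r,m=boardcorners(c); rep("board",r)
hsv=cv2.cvtColor(c["color"],cv2.COLOR_RGB2HSV);P=cloud(c)
for vt in (60,90,110):
    m=(hsv[...,0]<18)&(hsv[...,1]>120)&(hsv[...,2]>vt); m[:,:230]=0;m[:,390:]=0;m[:110]=0;m[160:]=0
    k=big(m).reshape(-1,2); rep("rail%d"%vt,cv2.minAreaRect(ray(c,k,0.045)[:,:2].astype(np.float32)))
# bolt: brackets height 39, knob
d=P[190:220,170:260];
for lo,hi in ((.033,.045),(.055,.1)):
    q=d[(d[...,2]>lo)&(d[...,2]<hi)]; print(lo,len(q),q.min(0),q.max(0),np.median(q,0))
q=d[(d[...,2]>.033)&(d[...,2]<.045)]
print(np.round(q[q[:,1]<.25].mean(0),4),np.round(q[q[:,1]>.3].mean(0),4))
m=(hsv[...,2]<75); m[:195]=0;m[212:]=0;m[:,:180]=0;m[:,260:]=0
k=P[m]; 
# side rail, board
s=dict(np.load("side0.npz"));P=cloud(s);hsv=cv2.cvtColor(s["color"],cv2.COLOR_RGB2HSV)
m=(hsv[...,0]>17)&(hsv[...,0]<30)&(hsv[...,1]>60)&(P[...,2]>.03)&(P[...,2]<.045);m[:,:240]=0;m[:,350:]=0;m[260:]=0;m[:150]=0
k=big(m).reshape(-1,2); rep("sboard",cv2.minAreaRect(ray(s,k,0.038)[:,:2].astype(np.float32)))
m=(hsv[...,0]<18)&(hsv[...,1]>120)&(P[...,2]>.038);m[:,:200]=0;m[:,300:]=0;m[260:]=0;m[:130]=0
k=big(m).reshape(-1,2); rep("srail",cv2.minAreaRect(ray(s,k,0.045)[:,:2].astype(np.float32)))
q=P[(P[...,2]>.06)&(P[...,2]<.1)&(np.abs(P[...,0]-.57)<.04)&(np.abs(P[...,1]-.3)<.05)];print("knob side",len(q),q.min(0),q.max(0),q.mean(0))
E
```

```text
board ctr [0.6353 0.0228] size [0.1607 0.2795] 
 [[ 0.5296  0.1445]
 [ 0.5833 -0.1298]
 [ 0.741  -0.0989]
 [ 0.6873  0.1754]]
rail60 ctr [0.7774 0.0228] size [0.0296 0.3576] 
 [[ 0.7509  0.2002]
 [ 0.7743 -0.1566]
 [ 0.8039 -0.1547]
 [ 0.7805  0.2022]]
rail90 ctr [0.777  0.0228] size [0.0274 0.3576] 
 [[ 0.7516  0.2003]
 [ 0.775  -0.1565]
 [ 0.8024 -0.1548]
 [ 0.7789  0.2021]]
rail110 ctr [0.7766 0.0231] size [0.0259 0.3569] 
 [[ 0.7525  0.2004]
 [ 0.7749 -0.1559]
 [ 0.8008 -0.1542]
 [ 0.7784  0.202 ]]
0.033 272 [0.55231584 0.1940405  0.03302431] [0.59439145 0.3896136  0.04374993] [0.57254726 0.26183252 0.03824168]
0.055 58 [0.56208365 0.30486236 0.06006403] [0.58199571 0.32559331 0.08626115] [0.57185089 0.31380634 0.08192803]
[0.5779 0.2253 0.0378] [0.5681 0.3698 0.0385]
sboard ctr [0.6329 0.0239] size [0.1598 0.2844] 
 [[ 0.5273  0.1483]
 [ 0.5815 -0.1309]
 [ 0.7384 -0.1004]
 [ 0.6842  0.1787]]
srail ctr [0.7744 0.0254] size [0.0277 0.3573] 
 [[ 0.7491  0.2027]
 [ 0.7721 -0.1538]
 [ 0.7997 -0.152 ]
 [ 0.7768  0.2045]]
knob side 87 [0.56106082 0.30439445 0.06084603] [0.58165508 0.32507785 0.08554561] [0.57021562 0.31589406 0.08117838]
```

Station: origin about (0.7625, 0.0225), yaw about 0.064. The board centre is at station (-0.128, 0.009), turned +0.129 rad relative to the station, so its left side lags. The bolt travel is about 11 mm. First I'll square the tool to the station, then travel to behind the left corner.

Emit:
send_rows(increments=[[[0,0,0,0,0,0.54],[0,0,0,0,0,0.53],[0.5,-0.7,0,0,0,0],[0.5,-0.7,0,0,0,0],[0.5,-0.7,0,0,0,0],[0.5,-0.7,0,0,0,0],[0.5,-0.7,0,0,0,0],[0.5,-0.7,0,0,0,0]]], grip=1)

```text
clock: 1.1
eef_pos: [0.2604, -0.264, 0.239]
tool_rot: [1.0, 0.031, -0.0, -0.0]
ft_force: [1.2, -0.3, 0.9]
grip_width: -0.0002
```

Emit:
send_rows(increments=[[[0.5,-0.7,0,0,0,0],[0.5,-0.7,0,0,0,0],[0.5,-0.7,0,0,0,0],[0.5,-0.7,0,0,0,0],[0.5,-0.7,0,0,0,0],[0.5,-0.7,0,0,0,0],[0,0,0,0,0,0]]])

```text
clock: 1.98
eef_pos: [0.3974, -0.0444, 0.2388]
tool_rot: [0.999, 0.034, -0.0, -0.0]
ft_force: [-1.1, 0.4, 0.0]
grip_width: 0.0001
```

```bash
cat >> h.py <<'E'
O=np.array([.7625,.0225]);PS=.064
def stn(p):
    d=np.atleast_2d(p)[:,:2]-O; return np.c_[d[:,0]*np.cos(PS)+d[:,1]*np.sin(PS),-d[:,0]*np.sin(PS)+d[:,1]*np.cos(PS)]
def st():
    from workcell import get_obs
    from scipy.spatial.transform import Rotation as R
    o=get_obs(); r=R.from_quat(o["tool_rot"]).as_matrix()
    f=o["ft_force"]; print("t",round(o["clock"],2),"stn TCP",np.round(stn(o["eef_pos"])[0],4),"z",round(o["eef_pos"][2],4),"yaw",round(np.arctan2(r[1,0],r[0,0]),4),"tilt",np.round(r[2],3),"F",np.round(f,2),"w",round(o["grip_width"],4))
E
python3 -c "
from h import *
st()"
```

```text
t 1.98 stn TCP [-0.3687 -0.0434] z 0.2388 yaw 0.068 tilt [-0.001 -0.    -1.   ] F [-1.07  0.44  0.03] w 0.0001
```

Emit:
send_rows(increments=[[[0.27,-0.4,0.2,0,0,0.1],[0.27,-0.4,0.2,0,0,0.1],[0.27,-0.4,0.2,0,0,0],[0.27,-0.4,0.2,0,0,0],[0.27,-0.4,0.2,0,0,0],[0.27,-0.4,0.2,0,0,0],[0.27,-0.4,0.2,0,0,0],[0.27,-0.4,0.2,0,0,0]]])

```text
clock: 2.98
eef_pos: [0.5005, 0.0647, 0.1605]
tool_rot: [0.998, 0.052, -0.001, -0.023]
ft_force: [0.8, -0.2, 0.2]
grip_width: -0.0002
```

Emit:
send_rows(increments=[[[0,0,0.6,0,0,0],[0,0,0.6,0,0,0],[0,0,0.6,0,0,0],[0,0,0.5,0,0,0],[0,0,0,0,0,0],[0,0,0,0,0,0]]])

```text
clock: 3.72
eef_pos: [0.5001, 0.067, 0.047]
tool_rot: [0.998, 0.053, -0.001, -0.023]
ft_force: [-0.1, -0.2, -0.2]
grip_width: -0.0006
```

```bash
python3 -c "
from h import *
from workcell import camera
st()
c=camera('top');cv2.imwrite('pics/t1.png',cv2.resize(c['color'][110:250,170:390],None,fx=3.6,fy=3.6)[:,:,::-1])
c=camera('side');cv2.imwrite('pics/s1.png',cv2.resize(c['color'][110:330,190:390],None,fx=2.7,fy=2.7)[:,:,::-1])
st()"
```

```text
t 3.73 stn TCP [-0.259   0.0612] z 0.047 yaw 0.1066 tilt [ 0.001 -0.047 -0.999] F [-0.07 -0.2  -0.24] w -0.0006
t 3.83 stn TCP [-0.2585  0.0611] z 0.0476 yaw 0.1064 tilt [ 0.002 -0.047 -0.999] F [ 0.28 -0.21  0.92] w -0.0
```

View pics/s1.png

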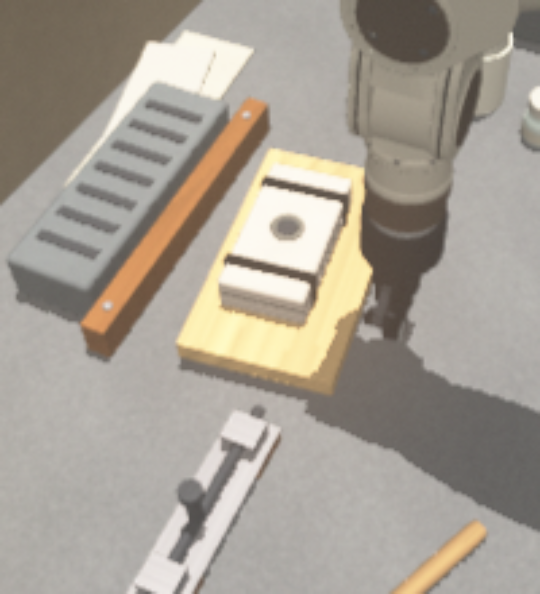

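View pics/t1.png

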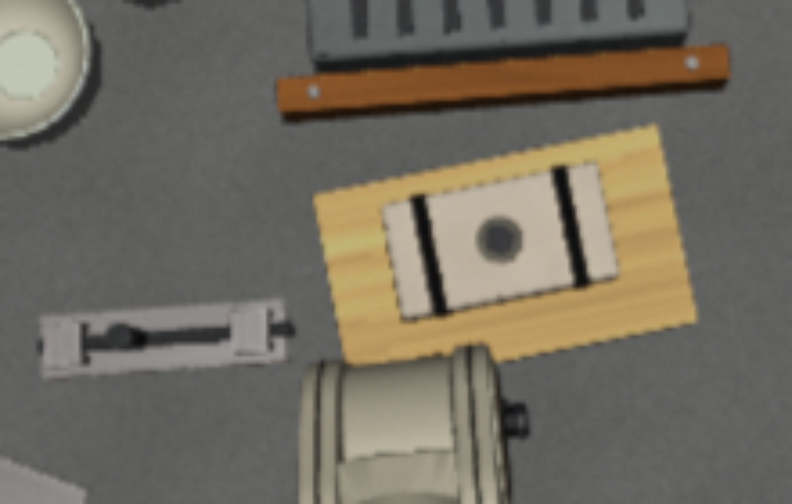

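The top and side pictures show the gripper hanging short of the left corner, clear of the board, because some travel was clipped and a small tilt crept in. I'll correct that slowly.

Emit:
send_rows(increments=[[[0,-0.14,0,-0.09,0,0.08],[0,-0.14,0,-0.09,0,0.08],[0,-0.14,0,-0.09,0,0.08],[0,-0.14,0,0,0,0],[0,-0.14,0,0,0,0],[0,-0.14,0,0,0,0],[0,-0.14,0,0,0,0],[0,-0.14,0,0,0,0]]])

```text
clock: 4.82
eef_pos: [0.4981, 0.0762, 0.0482]
tool_rot: [0.998, 0.065, -0.002, -0.019]
ft_force: [0.8, -0.9, -0.4]
grip_width: 0.0001
```

```bash
python3 -c "
from h import *
st()"
```

```text
t 4.83 stn TCP [-0.2604  0.0705] z 0.0482 yaw 0.131 tilt [-0.002 -0.037 -0.999] F [ 0.78 -0.9  -0.37] w 0.0001
```

```bash
python3 -c "
from h import *
from workcell import get_obs
print(np.round(get_obs()['joint_pos'],3))"
```

```text
[ 0.13   0.418 -0.283  0.871  0.037  3.141]
```

Joint 6 has hit its limit. I'll turn the tool half round: same grip shape, with plenty of joint range.

Emit:
send_rows(increments=[[[0,0,0,0,0,-0.98],[0,0,0,0,0,-0.98],[0,0,0,0,0,-0.98],[0,0,0,0,0,-0.98],[0,0,0,0,0,-0.98],[0,0,0,0,0,-0.98],[0,0,0,0,0,-0.98],[0,0,0,0,0,-0.98]]])

```text
clock: 5.82
eef_pos: [0.4981, 0.076, 0.0482]
tool_rot: [0.73, 0.683, 0.01, -0.016]
ft_force: [-0.1, 0.3, 0.6]
grip_width: -0.0002
```

Emit:
send_rows(increments=[[[0,0,0,0,0,-0.98],[0,0,0,0,0,-0.98],[0,0,0,0,0,-0.98],[0,0,0,0,0,-0.98],[0,0,0,0,0,-0.98],[0,0,0,0,0,-0.98],[0,0,0,0,0,-0.98],[0,0,0,0,0,-0.98]]])

```text
clock: 6.82
eef_pos: [0.4981, 0.076, 0.0482]
tool_rot: [0.134, 0.991, 0.018, -0.006]
ft_force: [0.6, 0.5, -0.0]
grip_width: -0.0001
```

Emit:
send_rows(increments=[[[0,0,0,0,0,-0.98],[0,0,0,0,0,-0.98],[0,0,0,0,0,0]]])

```text
clock: 7.2
eef_pos: [0.4982, 0.076, 0.0482]
tool_rot: [-0.033, 0.999, 0.018, -0.003]
ft_force: [-0.8, -0.0, 0.6]
grip_width: 0.0001
```

```bash
python3 -c "
from h import *
from workcell import get_obs
st();print(np.round(get_obs()['joint_pos'],3))"
```

```text
t 7.2 stn TCP [-0.2604  0.0703] z 0.0482 yaw -3.0758 tilt [ 0.004  0.037 -0.999] F [-0.83 -0.01  0.58] w 0.0001
[ 0.13   0.418 -0.283  0.871  0.037  0.064]
```

Emit:
send_rows(increments=[[[0,0.2,0,0.21,0,0],[0,0.25,0,0,0,0],[0,0.25,0.1,0,0,0],[0,0.25,0.15,0,0,0],[0,0,0.15,0,0,0],[0,0,0.1,0,0,0],[0,0,0,0,0,0]]])

```text
clock: 8.07
eef_pos: [0.4943, 0.1228, 0.0228]
tool_rot: [-0.033, 0.999, -0.0, -0.003]
ft_force: [0.3, 0.1, -0.4]
grip_width: 0.0003
```

```bash
python3 -c "
from h import *
st()"
```

```text
t 8.07 stn TCP [-0.2612  0.1172] z 0.0228 yaw -3.0746 tilt [ 0.006 -0.    -1.   ] F [ 0.3   0.13 -0.36] w 0.0003
```

Emit:
send_rows(increments=[[[-0.1,0,0,0,0,0],[-0.1,0,0,0,0,0],[-0.1,0,0,0,0,0],[-0.06,0,0,0,0,0],[-0.04,0,0,0,0,0],[-0.04,0,0,0,0,0],[-0.04,0,0,0,0,0],[-0.04,0,0,0,0,0]]])

```text
clock: 9.07
eef_pos: [0.5197, 0.1249, 0.0232]
tool_rot: [-0.034, 0.999, -0.0, -0.003]
ft_force: [-4.3, -0.3, 1.0]
grip_width: 0.0004
```

Emit:
send_rows(increments=[[[-0.04,0,0,0,0,0],[-0.04,0,0,0,0,0],[-0.04,0,0,0,0,0]]])

```text
clock: 9.45
eef_pos: [0.5212, 0.125, 0.0218]
tool_rot: [-0.034, 0.999, -0.0, -0.008]
ft_force: [-10.0, -0.1, 2.7]
grip_width: 0.0002
```

```bash
python3 -c "
from h import *
st()"
```

```text
t 9.45 stn TCP [-0.2343  0.1177] z 0.0218 yaw -3.0732 tilt [ 0.015  0.    -1.   ] F [-10.01  -0.1    2.69] w 0.0002
```

Emit:
send_rows(increments=[[[-0.04,0,0,0,0,0],[-0.04,0,0,0,0,0],[-0.04,0,0,0,0,0],[-0.04,0,0,0,0,0]]])

```text
clock: 9.95
eef_pos: [0.5289, 0.126, 0.0214]
tool_rot: [-0.034, 0.999, 0.0, -0.008]
ft_force: [-10.5, 2.2, 0.8]
grip_width: -0.0001
```

Emit:
send_rows(increments=[[[-0.04,0,0,0,0,0],[-0.04,0,0,0,0,0],[-0.04,0,0,0,0,0],[-0.04,0,0,0,0,0]]])

```text
clock: 10.45
eef_pos: [0.5369, 0.1267, 0.0213]
tool_rot: [-0.034, 0.999, 0.0, -0.008]
ft_force: [-10.2, 2.0, 1.3]
grip_width: -0.0002
```

```bash
python3 -c "
from h import *
st()"
```

```text
t 10.45 stn TCP [-0.2185  0.1184] z 0.0213 yaw -3.0726 tilt [ 0.016  0.001 -1.   ] F [-10.21   1.99   1.25] w -0.0002
```

Emit:
send_rows(increments=[[[-0.05,0,0,0,0,0],[-0.05,0,0,0,0,0],[-0.05,0,0,0,0,0],[-0.05,0,0,0,0,0],[-0.05,0,0,0,0,0],[-0.05,0,0,0,0,0]]])

```text
clock: 11.2
eef_pos: [0.552, 0.128, 0.021]
tool_rot: [-0.034, 0.999, 0.001, -0.008]
ft_force: [-10.4, 2.6, -0.9]
grip_width: -0.0001
```

Emit:
send_rows(increments=[[[-0.05,0,0,0,0,0],[-0.05,0,0,0,0,0],[-0.05,0,0,0,0,0],[-0.05,0,0,0,0,0],[-0.05,0,0,0,0,0],[-0.05,0,0,0,0,0]]])

```text
clock: 11.95
eef_pos: [0.567, 0.1295, 0.0209]
tool_rot: [-0.035, 0.999, 0.001, -0.008]
ft_force: [-9.5, 3.9, -0.3]
grip_width: 0.0
```

```bash
cat >> h.py <<'E'
def brd(n):
    from workcell import camera
    c=camera('top');cv2.imwrite(f'pics/{n}.png',cv2.resize(c['color'][110:250,170:390],None,fx=3.6,fy=3.6)[:,:,::-1])
    hsv=cv2.cvtColor(c["color"],cv2.COLOR_RGB2HSV)
    m=(hsv[...,0]>17)&(hsv[...,0]<30)&(hsv[...,1]>70)&(hsv[...,2]>140)
    m[:, :150]=0;m[:,450:]=0; m[:110]=0;m[260:]=0
    k=big(m).reshape(-1,2); q=stn(ray(c,k,.038))
    # far edge: largest x per column bin
    b=np.round(q[:,1]/.003).astype(int); e=np.array([q[b==i][np.argmax(q[b==i][:,0])] for i in np.unique(b)]); y0,y1=e[:,1].min(),e[:,1].max()
    e=e[(e[:,1]>y0+.03)&(e[:,1]<y1-.03)]
    v,p=line_fit(e); s=v[0]/v[1]; th=-np.arctan(s)
    xc=p[0]+s*(-p[1]); r=cv2.minAreaRect(q.astype(np.float32))
    print(n,"yaw_rel",round(th,4),"y range",np.round([y0,y1],4),"far edge x at y=.14,-.14",np.round([p[0]+s*(y-p[1]) for y in (.14,-.14)],4),"rect",np.round(r[0],4),np.round(r[1],4))
    return c
E
python3 -c "
from h import *
st();brd('t2')"
```

```text
t 11.95 stn TCP [-0.1883  0.1193] z 0.0209 yaw -3.0723 tilt [ 0.016  0.003 -1.   ] F [-9.54  3.94 -0.25] w 0.0
t2 yaw_rel -0.1517 y range [-0.1436  0.1365] far edge x at y=.14,-.14 [-0.0114 -0.0542] rect [-0.1112  0.0056] [0.279  0.1601]
```

View pics/t2.png

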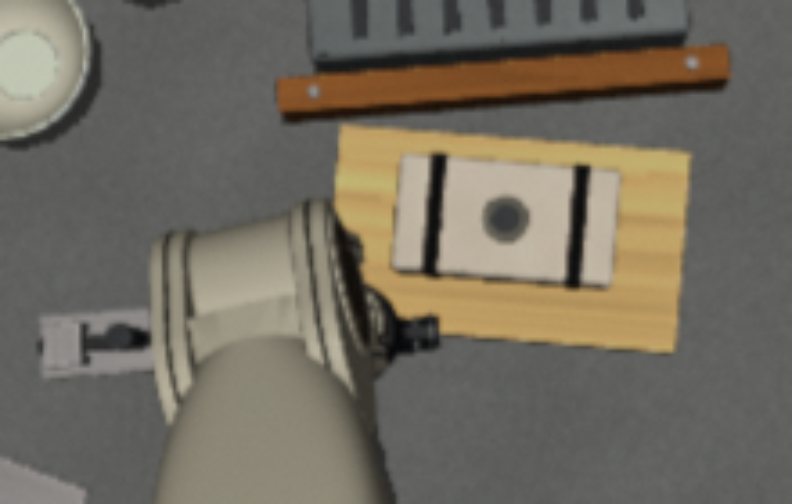

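The picture shows the board's left edge advanced to near the rail (left end ~10 mm short), board turned −0.15 rad. The push force held at about 10 N. Now the right corner.

Emit:
send_rows(increments=[[[0.3,0,0,0,0,0],[0.6,0,0,0,0,0],[0.5,-0.4,0,0,0,0],[0,-0.8,0,0,0,0],[0,-0.8,0,0,0,0],[0,-0.8,0,0,0,0],[0,-0.8,0,0,0,0],[0,-0.8,0,0,0,0]]])

```text
clock: 13.0
eef_pos: [0.5184, -0.0972, 0.0237]
tool_rot: [-0.034, 0.999, -0.0, -0.001]
ft_force: [1.0, 0.3, 0.2]
grip_width: -0.0
```

```bash
python3 -c "
from h import *
st();brd('t3')"
```

```text
t 13.0 stn TCP [-0.2512 -0.1038] z 0.0237 yaw -3.0739 tilt [ 0.003 -0.    -1.   ] F [0.96 0.34 0.21] w -0.0
t3 yaw_rel -0.1573 y range [-0.1436  0.1515] far edge x at y=.14,-.14 [-0.01   -0.0544] rect [-0.111   0.0056] [0.2791 0.1602]
```

Emit:
send_rows(increments=[[[-0.12,0,0,0,0,0],[-0.12,0,0,0,0,0],[-0.12,0,0,0,0,0],[-0.06,0,0,0,0,0],[-0.04,0,0,0,0,0],[-0.04,0,0,0,0,0],[-0.04,0,0,0,0,0],[-0.04,0,0,0,0,0]]])

```text
clock: 14.05
eef_pos: [0.5461, -0.0938, 0.0232]
tool_rot: [-0.034, 0.999, 0.0, -0.003]
ft_force: [-2.7, -0.1, 0.5]
grip_width: 0.0001
```

Emit:
send_rows(increments=[[[-0.04,0,0,0,0,0],[-0.04,0,0,0,0,0],[-0.04,0,0,0,0,0],[-0.04,0,0,0,0,0]]])

```text
clock: 14.55
eef_pos: [0.549, -0.0935, 0.0216]
tool_rot: [-0.033, 0.999, -0.0, -0.008]
ft_force: [-11.0, -1.6, 1.7]
grip_width: -0.0006
```

Emit:
send_rows(increments=[[[-0.05,0,0,0,0,0],[-0.05,0,0,0,0,0],[-0.05,0,0,0,0,0],[-0.05,0,0,0,0,0]]])

```text
clock: 15.05
eef_pos: [0.5589, -0.0932, 0.0213]
tool_rot: [-0.033, 0.999, -0.0, -0.008]
ft_force: [-10.5, -2.7, 0.7]
grip_width: 0.0001
```

```bash
python3 -c "
from h import *
st()"
```

```text
t 15.05 stn TCP [-0.2106 -0.1025] z 0.0213 yaw -3.0755 tilt [ 0.016 -0.    -1.   ] F [-10.54  -2.67   0.66] w 0.0001
```

Emit:
send_rows(increments=[[[-0.05,0,0,0,0,0],[-0.05,0,0,0,0,0],[-0.05,0,0,0,0,0],[-0.05,0,0,0,0,0],[-0.05,0,0,0,0,0],[-0.05,0,0,0,0,0]]])

```text
clock: 15.8
eef_pos: [0.5739, -0.0926, 0.0211]
tool_rot: [-0.033, 0.999, -0.001, -0.008]
ft_force: [-9.7, -2.8, 0.3]
grip_width: -0.0
```

Emit:
send_rows(increments=[[[-0.05,0,0,0,0,0],[-0.05,0,0,0,0,0],[-0.05,0,0,0,0,0],[-0.05,0,0,0,0,0]]])

```text
clock: 16.3
eef_pos: [0.5839, -0.0921, 0.0208]
tool_rot: [-0.033, 0.999, -0.001, -0.008]
ft_force: [-9.4, -4.0, -0.6]
grip_width: -0.0
```

```bash
python3 -c "
from h import *
st();brd('t4')"
```

```text
t 16.3 stn TCP [-0.1855 -0.103 ] z 0.0208 yaw -3.0756 tilt [ 0.016 -0.001 -1.   ] F [-9.37 -4.   -0.65] w -0.0
t4 yaw_rel 0.0663 y range [-0.1281  0.15  ] far edge x at y=.14,-.14 [-0.029  -0.0104] rect [-0.0992  0.0074] [0.1606 0.2794]
```

View pics/t4.png

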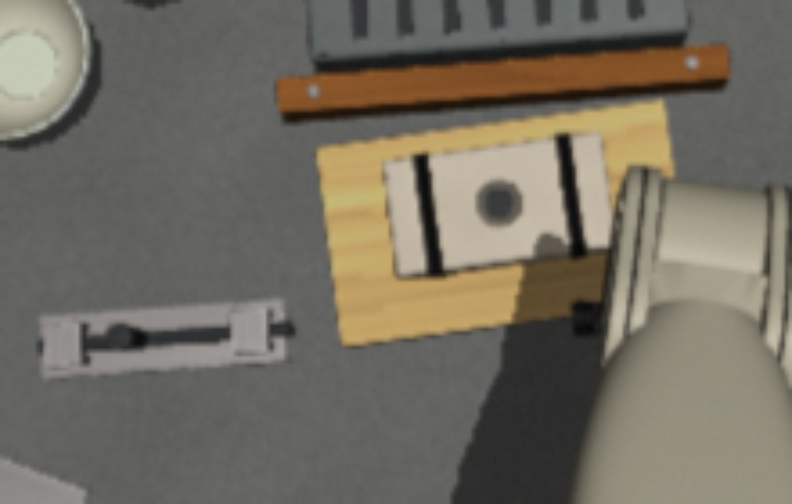

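The right end is now about 10 mm short and the left about 29 mm. A little more on the right, then I'll go left.

Emit:
send_rows(increments=[[[-0.05,0,0,0,0,0],[-0.05,0,0,0,0,0],[-0.04,0,0,0,0,0]]])

```text
clock: 16.73
eef_pos: [0.591, -0.0919, 0.0208]
tool_rot: [-0.033, 0.999, -0.001, -0.008]
ft_force: [-8.9, -5.2, -0.1]
grip_width: -0.0004
```

Emit:
send_rows(increments=[[[0.3,0,0,0,0,0],[0.6,0,0,0,0,0],[0.5,0.4,0,0,0,0],[0,0.8,0,0,0,0],[0,0.8,0,0,0,0],[0,0.8,0,0,0,0],[0,0.8,0,0,0,0],[0,0.8,0,0,0,0]]])

```text
clock: 17.73
eef_pos: [0.5124, 0.1259, 0.0238]
tool_rot: [-0.034, 0.999, 0.0, -0.001]
ft_force: [1.2, 0.1, 0.0]
grip_width: -0.0004
```

```bash
python3 -c "
from h import *
st();brd('t5')"
```

```text
t 17.73 stn TCP [-0.243   0.1192] z 0.0238 yaw -3.0741 tilt [ 0.003  0.001 -1.   ] F [1.19 0.13 0.03] w -0.0004
t5 yaw_rel 0.1061 y range [-0.1371  0.1532] far edge x at y=.14,-.14 [-0.0316 -0.0018] rect [-0.0963  0.008 ] [0.1607 0.2794]
```

Emit:
send_rows(increments=[[[-0.16,0,0,0,0,0],[-0.16,0,0,0,0,0],[-0.16,0,0,0,0,0],[-0.12,0,0,0,0,0],[-0.06,0,0,0,0,0],[-0.04,0,0,0,0,0],[-0.04,0,0,0,0,0],[-0.04,0,0,0,0,0]]])

```text
clock: 18.77
eef_pos: [0.5507, 0.1271, 0.0233]
tool_rot: [-0.034, 0.999, 0.0, -0.002]
ft_force: [0.6, 0.8, -1.1]
grip_width: 0.0002
```

Emit:
send_rows(increments=[[[-0.04,0,0,0,0,0],[-0.04,0,0,0,0,0],[-0.04,0,0,0,0,0],[-0.05,0,0,0,0,0],[-0.05,0,0,0,0,0],[-0.05,0,0,0,0,0]]])

```text
clock: 19.52
eef_pos: [0.5585, 0.128, 0.0214]
tool_rot: [-0.034, 0.999, 0.0, -0.008]
ft_force: [-10.5, 1.5, 1.7]
grip_width: -0.0
```

```bash
python3 -c "
from h import *
st()"
```

```text
t 19.52 stn TCP [-0.1968  0.1184] z 0.0214 yaw -3.0727 tilt [ 0.016  0.001 -1.   ] F [-10.51   1.51   1.7 ] w -0.0
```

To TCP about −0.176 (20 mm more).

Emit:
send_rows(increments=[[[-0.05,0,0,0,0,0],[-0.05,0,0,0,0,0],[-0.05,0,0,0,0,0],[-0.05,0,0,0,0,0]]])

```text
clock: 20.02
eef_pos: [0.5685, 0.129, 0.0212]
tool_rot: [-0.035, 0.999, 0.0, -0.008]
ft_force: [-10.3, 2.0, 1.8]
grip_width: -0.0001
```

Emit:
send_rows(increments=[[[-0.05,0,0,0,0,0],[-0.05,0,0,0,0,0],[-0.05,0,0,0,0,0]]])

```text
clock: 20.4
eef_pos: [0.576, 0.1296, 0.0209]
tool_rot: [-0.034, 0.999, 0.001, -0.008]
ft_force: [-10.8, 2.2, 0.1]
grip_width: -0.0001
```

```bash
python3 -c "
from h import *
st();brd('t6')"
```

```text
t 20.4 stn TCP [-0.1793  0.1189] z 0.0209 yaw -3.0727 tilt [ 0.016  0.002 -1.   ] F [-10.77   2.21   0.15] w -0.0001
t6 yaw_rel -0.0175 y range [-0.1344  0.143 ] far edge x at y=.14,-.14 [-0.0088 -0.0137] rect [-0.0892  0.0069] [0.2791 0.1603]
```

View pics/t6.png

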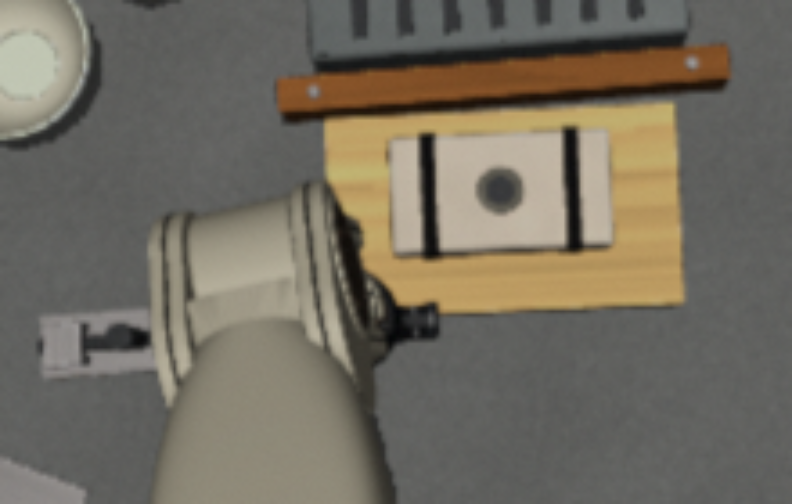

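The left end is about 9 mm short and the right about 14 mm. A bit more on the left, watching force.

Emit:
send_rows(increments=[[[-0.04,0,0,0,0,0],[-0.04,0,0,0,0,0],[-0.03,0,0,0,0,0]]])

```text
clock: 20.82
eef_pos: [0.5811, 0.1302, 0.0208]
tool_rot: [-0.035, 0.999, 0.001, -0.008]
ft_force: [-10.7, 2.7, 1.7]
grip_width: 0.0
```

Emit:
send_rows(increments=[[[-0.03,0,0,0,0,0]]])

```text
clock: 20.95
eef_pos: [0.5811, 0.1302, 0.0208]
tool_rot: [-0.035, 0.999, 0.001, -0.01]
ft_force: [-15.4, 2.0, 4.5]
grip_width: 0.0001
```

```bash
python3 -c "
from h import *
st();brd('t7')"
```

```text
t 20.95 stn TCP [-0.1741  0.1191] z 0.0208 yaw -3.0724 tilt [ 0.019  0.002 -1.   ] F [-15.43   2.     4.48] w 0.0001
t7 yaw_rel -0.0451 y range [-0.1353  0.1395] far edge x at y=.14,-.14 [-0.0036 -0.0162] rect [-0.0882  0.0055] [0.2777 0.1601]
```

The force jumped to 15 N as the left end met the rail. I'll back off and go to the right corner.

Emit:
send_rows(increments=[[[0.3,0,0,0,0,0],[0.5,0,0,0,0,0],[0.4,-0.4,0,0,0,0],[0,-0.8,0,0,0,0],[0,-0.8,0,0,0,0],[0,-0.8,0,0,0,0],[0,-0.8,0,0,0,0],[0,-0.9,0,0,0,0]]])

```text
clock: 22.0
eef_pos: [0.5447, -0.1001, 0.0236]
tool_rot: [-0.034, 0.999, -0.0, -0.001]
ft_force: [0.5, 0.4, 0.2]
grip_width: -0.0001
```

```bash
python3 -c "
from h import *
st();brd('t8')"
```

```text
t 22.0 stn TCP [-0.2252 -0.1085] z 0.0236 yaw -3.0733 tilt [ 0.003 -0.    -1.   ] F [0.54 0.4  0.16] w -0.0001
t8 yaw_rel -0.0466 y range [-0.1379  0.1487] far edge x at y=.14,-.14 [-0.0032 -0.0163] rect [-0.0869  0.0057] [0.278 0.16 ]
```

Emit:
send_rows(increments=[[[-0.16,0,0,0,0,0],[-0.16,0,0,0,0,0],[-0.16,0,0,0,0,0],[-0.1,0,0,0,0,0],[-0.06,0,0,0,0,0],[-0.04,0,0,0,0,0],[-0.04,0,0,0,0,0],[-0.04,0,0,0,0,0]]])

```text
clock: 23.05
eef_pos: [0.5819, -0.0964, 0.0232]
tool_rot: [-0.034, 0.999, 0.0, -0.002]
ft_force: [-2.2, -0.3, 0.5]
grip_width: 0.0003
```

Emit:
send_rows(increments=[[[-0.04,0,0,0,0,0],[-0.04,0,0,0,0,0],[-0.04,0,0,0,0,0],[-0.04,0,0,0,0,0],[-0.04,0,0,0,0,0]]])

```text
clock: 23.68
eef_pos: [0.5863, -0.0966, 0.0214]
tool_rot: [-0.033, 0.999, -0.001, -0.008]
ft_force: [-10.3, -3.2, 2.0]
grip_width: 0.0
```

```bash
python3 -c "
from h import *
st()"
```

```text
t 23.68 stn TCP [-0.1834 -0.1076] z 0.0214 yaw -3.0755 tilt [ 0.015 -0.    -1.   ] F [-10.28  -3.22   2.03] w 0.0
```

Emit:
send_rows(increments=[[[-0.03,0,0,0,0,0],[-0.03,0,0,0,0,0],[-0.03,0,0,0,0,0]]])

```text
clock: 24.05
eef_pos: [0.5909, -0.0965, 0.0212]
tool_rot: [-0.033, 0.999, -0.001, -0.008]
ft_force: [-10.2, -2.6, 1.0]
grip_width: 0.0
```

```bash
python3 -c "
from h import *
st();brd('t9')"
```

```text
t 24.05 stn TCP [-0.1788 -0.1078] z 0.0212 yaw -3.0757 tilt [ 0.015 -0.001 -1.   ] F [-10.25  -2.65   1.03] w 0.0
t9 yaw_rel -0.0063 y range [-0.1329  0.1458] far edge x at y=.14,-.14 [-0.0066 -0.0084] rect [-0.0855  0.007 ] [0.2792 0.1588]
```

Emit:
send_rows(increments=[[[-0.03,0,0,0,0,0],[-0.03,0,0,0,0,0]]])

```text
clock: 24.35
eef_pos: [0.5939, -0.0963, 0.0211]
tool_rot: [-0.033, 0.999, -0.001, -0.008]
ft_force: [-9.2, -3.4, -0.2]
grip_width: -0.0
```

Emit:
send_rows(increments=[[[-0.02,0,0,0,0,0]]])

```text
clock: 24.48
eef_pos: [0.595, -0.0963, 0.021]
tool_rot: [-0.033, 0.999, -0.001, -0.008]
ft_force: [-10.3, -5.1, 1.1]
grip_width: 0.0001
```

Emit:
send_rows(increments=[[[-0.02,0,0,0,0,0]]])

```text
clock: 24.6
eef_pos: [0.5957, -0.0963, 0.021]
tool_rot: [-0.033, 0.999, -0.001, -0.008]
ft_force: [-9.8, -4.2, -0.4]
grip_width: 0.0004
```

Emit:
send_rows(increments=[[[-0.02,0,0,0,0,0]]])

```text
clock: 24.72
eef_pos: [0.5969, -0.0962, 0.021]
tool_rot: [-0.033, 0.999, -0.001, -0.008]
ft_force: [-11.4, -4.6, 0.3]
grip_width: -0.0001
```

```bash
python3 -c "
from h import *
st();brd('t10')"
```

```text
t 24.73 stn TCP [-0.1729 -0.1079] z 0.021 yaw -3.0756 tilt [ 0.016 -0.001 -1.   ] F [-11.38  -4.56   0.27] w -0.0001
t10 yaw_rel 0.0294 y range [-0.1309  0.1487] far edge x at y=.14,-.14 [-0.0096 -0.0014] rect [-0.0837  0.0074] [0.1589 0.2793]
```

Emit:
send_rows(increments=[[[-0.02,0,0,0,0,0]]])

```text
clock: 24.9
eef_pos: [0.5968, -0.0962, 0.0209]
tool_rot: [-0.033, 0.999, -0.001, -0.009]
ft_force: [-12.8, -4.4, 2.8]
grip_width: 0.0001
```

The right end is on the rail. Back to the left corner.

Emit:
send_rows(increments=[[[0.3,0,0,0,0,0],[0.5,0,0,0,0,0],[0.3,0.4,0,0,0,0],[0,0.85,0,0,0,0],[0,0.85,0,0,0,0],[0,0.85,0,0,0,0],[0,0.85,0,0,0,0],[0,0.8,0,0,0,0]]])

```text
clock: 25.9
eef_pos: [0.5334, 0.1325, 0.0237]
tool_rot: [-0.034, 0.999, 0.0, -0.001]
ft_force: [1.2, -0.3, -1.0]
grip_width: 0.0004
```

Emit:
send_rows(increments=[[[-0.16,0,0,0,0,0],[-0.16,0,0,0,0,0],[-0.16,0,0,0,0,0],[-0.06,0,0,0,0,0],[-0.04,0,0,0,0,0],[-0.04,0,0,0,0,0],[-0.04,0,0,0,0,0]]])

```text
clock: 26.78
eef_pos: [0.5658, 0.133, 0.0233]
tool_rot: [-0.034, 0.999, 0.0, -0.002]
ft_force: [-0.2, 0.3, -0.4]
grip_width: -0.0
```

```bash
python3 -c "
from h import *
st()"
```

```text
t 26.77 stn TCP [-0.1892  0.1228] z 0.0233 yaw -3.0741 tilt [ 0.004  0.    -1.   ] F [-0.25  0.28 -0.43] w -0.0
```

Emit:
send_rows(increments=[[[-0.04,0,0,0,0,0],[-0.04,0,0,0,0,0],[-0.04,0,0,0,0,0],[-0.04,0,0,0,0,0],[-0.04,0,0,0,0,0],[-0.04,0,0,0,0,0],[-0.03,0,0,0,0,0]]])

```text
clock: 27.65
eef_pos: [0.5754, 0.1337, 0.0221]
tool_rot: [-0.034, 0.999, -0.0, -0.006]
ft_force: [-9.4, -0.4, 2.3]
grip_width: -0.0004
```

Emit:
send_rows(increments=[[[-0.03,0,0,0,0,0],[-0.03,0,0,0,0,0]]])

```text
clock: 27.9
eef_pos: [0.5769, 0.1342, 0.0215]
tool_rot: [-0.034, 0.999, 0.0, -0.008]
ft_force: [-10.1, 2.2, 2.4]
grip_width: 0.0
```

```bash
python3 -c "
from h import *
st();brd('t11')"
```

```text
t 27.9 stn TCP [-0.1781  0.1233] z 0.0215 yaw -3.073 tilt [ 0.015  0.001 -1.   ] F [-10.09   2.15   2.42] w 0.0
t11 yaw_rel 0.0173 y range [-0.1311  0.1458] far edge x at y=.14,-.14 [-0.0077 -0.0029] rect [-0.0833  0.0073] [0.1584 0.2788]
```

Emit:
send_rows(increments=[[[-0.03,0,0,0,0,0],[-0.03,0,0,0,0,0]]])

```text
clock: 28.2
eef_pos: [0.5797, 0.1348, 0.0212]
tool_rot: [-0.034, 0.999, 0.0, -0.008]
ft_force: [-9.5, 2.2, 1.9]
grip_width: -0.0001
```

Emit:
send_rows(increments=[[[-0.02,0,0,0,0,0]]])

```text
clock: 28.32
eef_pos: [0.5808, 0.1348, 0.0211]
tool_rot: [-0.034, 0.999, 0.0, -0.008]
ft_force: [-10.4, 2.0, -0.5]
grip_width: 0.0001
```

Emit:
send_rows(increments=[[[-0.02,0,0,0,0,0]]])

```text
clock: 28.45
eef_pos: [0.5817, 0.135, 0.0211]
tool_rot: [-0.034, 0.999, 0.001, -0.008]
ft_force: [-9.6, 1.8, 0.9]
grip_width: -0.0002
```

Emit:
send_rows(increments=[[[-0.02,0,0,0,0,0]]])

```text
clock: 28.58
eef_pos: [0.5823, 0.135, 0.021]
tool_rot: [-0.034, 0.999, 0.0, -0.008]
ft_force: [-12.0, 2.3, 3.2]
grip_width: 0.0001
```

Emit:
send_rows(increments=[[[-0.02,0,0,0,0,0]]])

```text
clock: 28.7
eef_pos: [0.5823, 0.1349, 0.0209]
tool_rot: [-0.035, 0.999, 0.0, -0.009]
ft_force: [-14.2, 2.8, 4.2]
grip_width: 0.0001
```

```bash
python3 -c "
from h import *
st();brd('t12')"
```

```text
t 28.7 stn TCP [-0.1727  0.1237] z 0.0209 yaw -3.0725 tilt [ 0.018  0.001 -1.   ] F [-14.24   2.8    4.16] w 0.0001
t12 yaw_rel -0.0122 y range [-0.1331  0.1455] far edge x at y=.14,-.14 [-0.0021 -0.0056] rect [-0.0817  0.0068] [0.2785 0.1584]
```

The left end is seated; the right is about 4 mm off. One more right nudge.

Emit:
send_rows(increments=[[[0.3,0,0,0,0,0],[0.5,0,0,0,0,0],[0.3,-0.4,0,0,0,0],[0,-0.85,0,0,0,0],[0,-0.85,0,0,0,0],[0,-0.85,0,0,0,0],[0,-0.85,0,0,0,0],[0,-0.9,0,0,0,0]]])

```text
clock: 29.75
eef_pos: [0.551, -0.105, 0.0236]
tool_rot: [-0.034, 0.999, -0.0, -0.001]
ft_force: [0.6, -0.6, -0.5]
grip_width: -0.0001
```

Emit:
send_rows(increments=[[[-0.16,0,0,0,0,0],[-0.16,0,0,0,0,0],[-0.16,0,0,0,0,0],[-0.06,0,0,0,0,0],[-0.04,0,0,0,0,0],[-0.04,0,0,0,0,0],[-0.04,0,0,0,0,0]]])

```text
clock: 30.62
eef_pos: [0.5832, -0.1012, 0.0232]
tool_rot: [-0.034, 0.999, 0.0, -0.002]
ft_force: [0.4, -0.1, -0.2]
grip_width: -0.0
```

Emit:
send_rows(increments=[[[-0.04,0,0,0,0,0],[-0.04,0,0,0,0,0],[-0.04,0,0,0,0,0],[-0.04,0,0,0,0,0]]])

```text
clock: 31.12
eef_pos: [0.5913, -0.1008, 0.0232]
tool_rot: [-0.034, 0.999, 0.0, -0.002]
ft_force: [-0.2, 0.4, 0.0]
grip_width: -0.0002
```

```bash
python3 -c "
from h import *
st();brd('t13')"
```

```text
t 31.12 stn TCP [-0.1787 -0.1121] z 0.0232 yaw -3.074 tilt [ 0.004  0.    -1.   ] F [-0.24  0.43  0.03] w -0.0002
t13 yaw_rel -0.0114 y range [-0.1335  0.1458] far edge x at y=.14,-.14 [-0.0022 -0.0054] rect [-0.0816  0.0068] [0.2797 0.1586]
```

Emit:
send_rows(increments=[[[-0.04,0,0,0,0,0],[-0.04,0,0,0,0,0],[-0.04,0,0,0,0,0],[-0.03,0,0,0,0,0],[-0.03,0,0,0,0,0]]])

```text
clock: 31.8
eef_pos: [0.5951, -0.1005, 0.0216]
tool_rot: [-0.033, 0.999, -0.0, -0.007]
ft_force: [-10.3, -2.4, 2.9]
grip_width: -0.0003
```

Emit:
send_rows(increments=[[[-0.02,0,0,0,0,0]]])

```text
clock: 31.92
eef_pos: [0.5959, -0.1007, 0.0215]
tool_rot: [-0.033, 0.999, -0.0, -0.007]
ft_force: [-11.2, -2.2, 2.1]
grip_width: 0.0
```

Emit:
send_rows(increments=[[[-0.02,0,0,0,0,0]]])

```text
clock: 32.05
eef_pos: [0.5969, -0.1009, 0.0214]
tool_rot: [-0.033, 0.999, -0.001, -0.008]
ft_force: [-9.5, -4.5, 2.4]
grip_width: 0.0002
```

Emit:
send_rows(increments=[[[-0.02,0,0,0,0,0]]])

```text
clock: 32.17
eef_pos: [0.5978, -0.1009, 0.0213]
tool_rot: [-0.033, 0.999, -0.001, -0.008]
ft_force: [-12.5, -3.7, 2.2]
grip_width: -0.0001
```

Emit:
send_rows(increments=[[[-0.02,0,0,0,0,0]]])

```text
clock: 32.3
eef_pos: [0.5977, -0.1007, 0.0211]
tool_rot: [-0.033, 0.999, -0.0, -0.009]
ft_force: [-13.3, -4.1, 4.1]
grip_width: 0.0002
```

```bash
python3 -c "
from h import *
st();brd('t14')"
```

```text
t 32.3 stn TCP [-0.1723 -0.1125] z 0.0211 yaw -3.0754 tilt [ 0.017 -0.    -1.   ] F [-13.26  -4.15   4.07] w 0.0002
t14 yaw_rel 0.0106 y range [-0.1307  0.1456] far edge x at y=.14,-.14 [-0.0042 -0.0012] rect [-0.0808  0.0073] [0.1588 0.279 ]
```

View pics/t14.png

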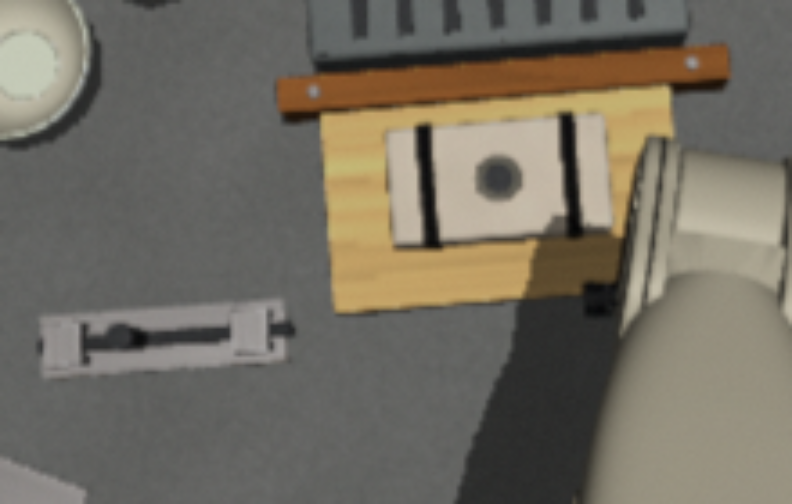

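The right end is seated and the left is about 2 mm off. One last gentle left nudge for margin.

Emit:
send_rows(increments=[[[0.3,0,0,0,0,0],[0.5,0,0,0,0,0],[0.3,0.4,0,0,0,0],[0,0.85,0,0,0,0],[0,0.85,0,0,0,0],[0,0.85,0,0,0,0],[0,0.85,0,0,0,0],[0,0.8,0,0,0,0]]])

```text
clock: 33.35
eef_pos: [0.5342, 0.1276, 0.0237]
tool_rot: [-0.034, 0.999, 0.0, -0.001]
ft_force: [0.3, -0.1, 0.7]
grip_width: 0.0002
```

Emit:
send_rows(increments=[[[-0.16,0,0,0,0,0],[-0.16,0,0,0,0,0],[-0.16,0,0,0,0,0],[-0.1,0,0,0,0,0],[-0.1,0,0,0,0,0],[-0.04,0,0,0,0,0],[-0.04,0,0,0,0,0]]])

```text
clock: 34.22
eef_pos: [0.5716, 0.1283, 0.0232]
tool_rot: [-0.034, 0.999, 0.0, -0.002]
ft_force: [0.2, -0.1, -0.4]
grip_width: 0.0002
```

```bash
python3 -c "
from h import *
st();brd('t15')"
```

```text
t 34.23 stn TCP [-0.1837  0.1178] z 0.0232 yaw -3.0741 tilt [ 0.004  0.    -1.   ] F [ 0.17 -0.13 -0.36] w 0.0002
t15 yaw_rel 0.009 y range [-0.1307  0.1456] far edge x at y=.14,-.14 [-0.0041 -0.0016] rect [-0.0809  0.0071] [0.1585 0.2787]
```

Emit:
send_rows(increments=[[[-0.04,0,0,0,0,0],[-0.04,0,0,0,0,0],[-0.04,0,0,0,0,0],[-0.04,0,0,0,0,0],[-0.04,0,0,0,0,0],[-0.04,0,0,0,0,0]]])

```text
clock: 35.02
eef_pos: [0.5813, 0.1291, 0.0225]
tool_rot: [-0.034, 0.999, -0.0, -0.005]
ft_force: [-7.1, -0.3, 1.9]
grip_width: 0.0001
```

Emit:
send_rows(increments=[[[-0.02,0,0,0,0,0],[-0.02,0,0,0,0,0]]])

```text
clock: 35.28
eef_pos: [0.5813, 0.129, 0.0219]
tool_rot: [-0.034, 0.999, -0.0, -0.007]
ft_force: [-9.6, -0.2, 3.4]
grip_width: -0.0003
```

Emit:
send_rows(increments=[[[-0.02,0,0,0,0,0]]])

```text
clock: 35.4
eef_pos: [0.5813, 0.129, 0.0216]
tool_rot: [-0.034, 0.999, -0.0, -0.008]
ft_force: [-12.2, -0.4, 3.1]
grip_width: 0.0006
```

Emit:
send_rows(increments=[[[-0.02,0,0,0,0,0]]])

```text
clock: 35.52
eef_pos: [0.5818, 0.1293, 0.0215]
tool_rot: [-0.034, 0.999, -0.0, -0.008]
ft_force: [-11.5, 0.5, 4.0]
grip_width: -0.0001
```

Emit:
send_rows(increments=[[[-0.02,0,0,0,0,0]]])

```text
clock: 35.65
eef_pos: [0.5827, 0.1296, 0.0214]
tool_rot: [-0.034, 0.999, 0.0, -0.008]
ft_force: [-11.6, 2.3, 3.5]
grip_width: -0.0002
```

Emit:
send_rows(increments=[[[-0.01,0,0,0,0,0]]])

```text
clock: 35.78
eef_pos: [0.5828, 0.1296, 0.0213]
tool_rot: [-0.034, 0.999, 0.0, -0.008]
ft_force: [-12.5, 0.6, 3.6]
grip_width: 0.0
```

```bash
python3 -c "
from h import *
st();brd('t16')"
```

```text
t 35.77 stn TCP [-0.1725  0.1183] z 0.0213 yaw -3.073 tilt [ 0.017  0.001 -1.   ] F [-12.54   0.59   3.61] w 0.0
t16 yaw_rel -0.0015 y range [-0.1307  0.1456] far edge x at y=.14,-.14 [-0.0022 -0.0026] rect [-0.0803  0.0071] [0.2788 0.1585]
```

Both ends read flush, -2.2 and -2.6 mm, against a contact bias of about -2 mm. Now I'll go over to the far side of the bolt knob.

Emit:
send_rows(increments=[[[0.3,0,0,0,0,0],[0.5,0,-0.1,0,0,0],[0,0,-0.6,0,0,0],[0,0,-0.6,0,0,0],[0,0,-0.6,0,0,0],[0,0,-0.6,0,0,0],[-0.1,0.3,0,0,0,0],[-0.1,0.5,0,0,0,0]]])

```text
clock: 36.83
eef_pos: [0.5575, 0.1679, 0.148]
tool_rot: [-0.033, 0.999, 0.0, -0.002]
ft_force: [0.1, 0.6, -0.5]
grip_width: 0.0005
```

Emit:
send_rows(increments=[[[-0.1,0.55,0,0,0,0],[-0.1,0.55,0,0,0,0],[-0.1,0.55,0,0,0,0],[-0.1,0.55,0,0,0,0],[0,0.55,0,0,0,0],[0,0.55,0,0,0,0],[0,0.55,0,0,0,0],[0,0,0,0,0,0]]])

```text
clock: 37.83
eef_pos: [0.5629, 0.3635, 0.1461]
tool_rot: [-0.036, 0.999, -0.0, -0.003]
ft_force: [0.2, -0.8, -1.1]
grip_width: -0.0001
```

```bash
python3 -c "
from h import *
st();c=brd('t17')
from workcell import camera
c=camera('side');cv2.imwrite('pics/s17.png',cv2.resize(c['color'][110:360,190:390],None,fx=2.2,fy=2.2)[:,:,::-1])"
```

```text
t 37.83 stn TCP [-0.1774  0.3531] z 0.1461 yaw -3.0704 tilt [ 0.006 -0.    -1.   ] F [ 0.18 -0.84 -1.08] w -0.0001
t17 yaw_rel -0.0014 y range [-0.1307  0.1456] far edge x at y=.14,-.14 [-0.0018 -0.0022] rect [-0.0802  0.007 ] [0.2797 0.1592]
```

View pics/s17.png

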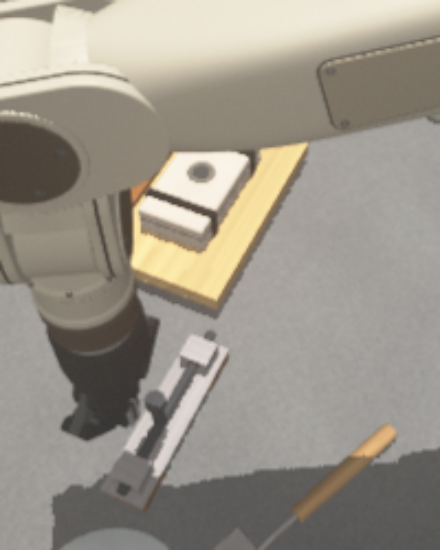

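The side picture shows the gripper beyond the knob (which is near (155,402)), high and clear. I'll descend beside it.

Emit:
send_rows(increments=[[[-0.12,0,0.3,0,0,0],[0,0,0.4,0,0,0],[0,0,0.4,0,0,0],[0,0,0.3,0,0,0],[0,0,0.15,0,0,0],[0,0,0,0,0,0]]])

```text
clock: 38.67
eef_pos: [0.5695, 0.3609, 0.07]
tool_rot: [-0.034, 0.999, -0.0, -0.003]
ft_force: [0.1, 0.2, -0.1]
grip_width: 0.0005
```

Emit:
send_rows(increments=[[[0,-0.15,0,0,0,0],[0,-0.15,0,0,0,0],[0,-0.15,0,0,0,0],[0,-0.15,0,0,0,0],[0,-0.15,0,0,0,0]]])

```text
clock: 39.3
eef_pos: [0.5725, 0.3242, 0.0714]
tool_rot: [-0.034, 0.999, 0.001, -0.002]
ft_force: [-0.1, 3.2, 1.0]
grip_width: 0.0003
```

```bash
python3 -c "
from h import *
st()
from workcell import camera
c=camera('side');cv2.imwrite('pics/s18.png',cv2.resize(c['color'][200:360,190:350],None,fx=3.4,fy=3.4)[:,:,::-1])"
```

```text
t 39.3 stn TCP [-0.1704  0.3132] z 0.0714 yaw -3.0736 tilt [ 0.003  0.002 -1.   ] F [-0.05  3.22  0.96] w 0.0003
```

View pics/s18.png

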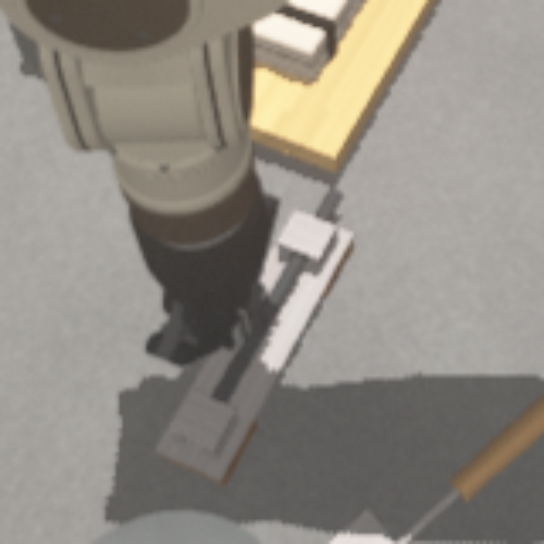

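The knob is being pushed at about 3 N, and the bolt tip has advanced visibly past the inner bracket. Continuing.

Emit:
send_rows(increments=[[[0,-0.16,0,0,0,0],[0,-0.16,0,0,0,0],[0,-0.16,0,0,0,0],[0,-0.16,0,0,0,0],[0,-0.16,0,0,0,0],[0,-0.16,0,0,0,0],[0,-0.16,0,0,0,0],[0,-0.1,0,0,0,0]]])

```text
clock: 40.35
eef_pos: [0.5764, 0.2624, 0.0707]
tool_rot: [-0.034, 0.999, -0.0, -0.002]
ft_force: [0.4, 2.7, 2.3]
grip_width: -0.0004
```

Emit:
send_rows(increments=[[[0,-0.08,0,0,0,0],[0,-0.08,0,0,0,0],[0,-0.08,0,0,0,0]]])

```text
clock: 40.72
eef_pos: [0.5771, 0.251, 0.0707]
tool_rot: [-0.034, 0.999, 0.0, -0.002]
ft_force: [0.5, 2.6, 2.3]
grip_width: -0.0005
```

```bash
python3 -c "
from h import *
st()"
```

```text
t 40.73 stn TCP [-0.1704  0.2399] z 0.0707 yaw -3.0738 tilt [ 0.004  0.    -1.   ] F [0.48 2.61 2.34] w -0.0005
```

Not at the end stop yet; pushing on until the force rises.

Emit:
send_rows(increments=[[[0,-0.06,0,0,0,0],[0,-0.06,0,0,0,0]]])

```text
clock: 40.98
eef_pos: [0.5773, 0.2482, 0.0709]
tool_rot: [-0.035, 0.999, 0.003, -0.002]
ft_force: [-1.5, 13.7, 0.6]
grip_width: -0.0
```

Emit:
send_rows(increments=[[[0,-0.06,0,0,0,0],[0,-0.06,0,0,0,0]]])

```text
clock: 41.22
eef_pos: [0.5773, 0.2478, 0.0711]
tool_rot: [-0.037, 0.999, 0.009, -0.002]
ft_force: [-1.1, 27.8, -2.7]
grip_width: 0.0002
```

```bash
python3 -c "
from h import *
st()"
```

```text
t 41.23 stn TCP [-0.1704  0.2367] z 0.0711 yaw -3.0683 tilt [ 0.004  0.018 -1.   ] F [-1.07 27.83 -2.71] w 0.0002
```

Hit the end stop (force 28 N). I'll back off, lift and withdraw for a clear view.

Emit:
send_rows(increments=[[[0,0,0,0,0,0],[0,0.3,0,0,0,0],[0,0.5,0,0,0,0],[0,0,-0.6,0,0,0],[0,0,-0.7,0,0,0],[0,0,-0.7,0,0,0],[0,0,-0.7,0,0,0],[0.5,0,0,0,0,0]]])

```text
clock: 42.22
eef_pos: [0.5533, 0.2782, 0.2089]
tool_rot: [-0.033, 0.999, 0.001, 0.001]
ft_force: [1.0, 1.1, -0.7]
grip_width: 0.0002
```

Emit:
send_rows(increments=[[[0.6,0,0,0,0,0],[0.6,0,0,0,0,0],[0.6,0,0,0,0,0],[0.6,0,0,0,0,0],[0.6,0,0,0,0,0],[0.6,0,0,0,0,0],[0,0,0,0,0,0],[0,0,0,0,0,0]]])

```text
clock: 43.22
eef_pos: [0.3718, 0.2655, 0.2067]
tool_rot: [-0.034, 0.999, -0.0, -0.002]
ft_force: [-0.0, 0.1, 0.1]
grip_width: -0.0
```

```bash
python3 -c "
from h import *
st();c=brd('t19')
from workcell import camera
P=cloud(c);d=P[np.abs(P[...,2]-.08)<.02]; s=stn(d);m=(np.abs(s[:,0]+.171)<.02)&(s[:,1]>.17)&(s[:,1]<.34);print('knob',m.sum(),np.round(s[m].mean(0),4))
c=camera('side');cv2.imwrite('pics/s19.png',cv2.resize(c['color'][110:360,190:390],None,fx=2.4,fy=2.4)[:,:,::-1])
P=cloud(c);d=P[np.abs(P[...,2]-.08)<.02]; s=stn(d);m=(np.abs(s[:,0]+.171)<.02)&(s[:,1]>.17)&(s[:,1]<.34);print('knob',m.sum(),np.round(s[m].mean(0),4))"
```

```text
t 43.23 stn TCP [-0.3744  0.2675] z 0.2067 yaw -3.0739 tilt [ 0.003 -0.    -1.   ] F [-0.03  0.12  0.1 ] w -0.0
t19 yaw_rel -0.0015 y range [-0.1337  0.1456] far edge x at y=.14,-.14 [-0.0018 -0.0022] rect [-0.0802  0.0066] [0.2805 0.1592]
knob 52 [-0.1713  0.2131]
knob 80 [-0.173   0.2145]
```

View pics/t19.png

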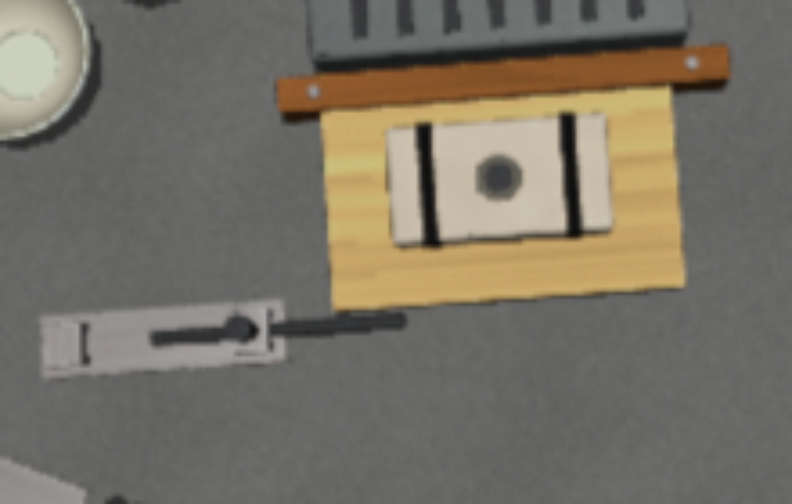

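View pics/s19.png

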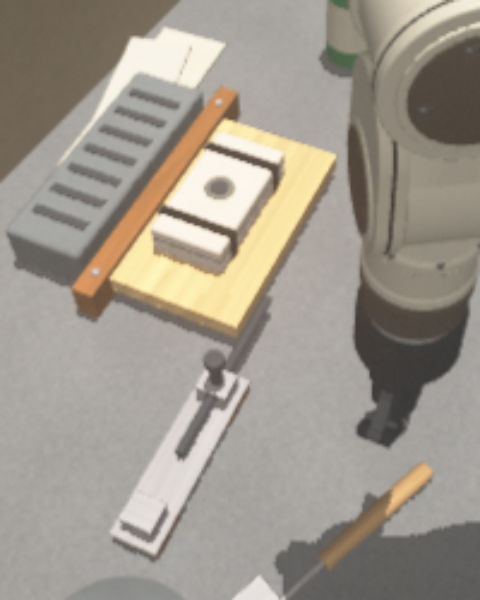

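Both pictures show the board flush along the rail and the bolt run in behind the near left corner (top view, tip at (405,320)). The knob is at y ≈ 0.214, about 100 mm of travel, and the arm is clear. Handing in.

```bash
python3 -c "
from workcell import *
print(job_done())"
```

```text
the job is handed in; nothing more can be done
None
```

The board is flush along the stop rail and the bolt is fully in behind it. I handed the job in at about 43 s of the 72 s allowed; no verdict is reported back.

- **How it went:** I pushed the near corners with the closed fingertips, left and right in turn, three or four pushes each. Then I pushed the bolt knob sideways until it hit its end stop, lifted away and withdrew.
- **Forces on the board:** while the board was moving, the readings along the push direction were about 9–12 N. They rose to about 16 N when a corner met the rail. These are end-of-call samples, so short peaks between them were not seen.
- **Board position:** the far edge measured −1.8 mm (left) and −2.2 mm (right). I read about −1 to −3 mm with an end touching the rail, so both are close to contact. The board is turned about −0.002 rad and its middle is about 7 mm off the rail's middle, within the 30 mm allowed.
- **Bolt:** the knob measured y = 213 mm from the top camera and 214.5 mm from the side, against 214 mm for fully in. The force at the end stop reached about 28 N.
- **Other items:** I did not measure the positions of the mug, jar, bottle, tape measure and spatula afterwards. The arm stayed clear of them.
- **Early hitch:** on the first approach joint 6 reached the end of its range and the tool tilted slightly. I turned the gripper half round to fix it, before touching anything.

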